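# Shelve the returned book beside its set and ring

### The arm

A 7-joint arm with a two-finger parallel gripper is mounted at the origin on the work surface. World frame = base frame: x ahead of the robot, y to its left, z up, the work surface at z = 0. Lengths are in m, angles in rad, forces in N, time in s.
With the tool pointing down it reaches from about 0.425 to 0.8 m from the base axis. Payload 8.3 kg.
Tool frame: the origin (TCP) lies midway between the tips of the shut fingers; the grasp point (between the pads) lies 19 mm behind it (bot.grip_point_offset is the distance from the TCP to the grasp point, in m); x points along the fingers, y is the direction in which the jaws open and shut, and the axes are right-handed (so a half turn about x gives the same grasp; the last joint's range is limited). The gripper opens to 85 mm and grips with 20 to 120 N. Pads are 22 mm wide; open, the fingers measure 114 mm over their backs; the gripper's body (76 mm by 85 mm) begins 54 mm behind the grasp point. The pads swing forward as they close: fully open they stand 13 mm farther back than shut.
Start: joints at [-1.206, 0.383, 0.016, 1.37, -0.006, 1.388, -0.046], TCP at [0.259, 0.569, 0.231] pointing down, gripper open.
Joint ranges: [-2.95, 2.95], [-0.25, 2.06], [-1.52, 1.56], [0.18, 2.33], [-1.44, 4.58], [0.02, 2.06], [-3.01, 3.01]. Speed limits (rad/s): [2.39, 2.39, 3.01, 3.01, 3.14, 3.14, 3.14].

### API

Orientations are given as a rotation vector (axis times angle).
In Python, from plant import bot, eyes, masks_of, spot_point gives the robot as it stands.
- The arm moves only by the shell command python3 -m creep 'ROWS' [FORCE]. ROWS is text: rows parted by semicolons, each of 7 numbers parted by spaces: the shift along the tool's x, y, z in mm, then the turn, a rotation vector about the tool's x, y, z in degrees, then the finger opening in mm, from 0 to 85.4. In form: tx ty tz ax ay az grip; .... A call has 1 to 5 rows; each row shifts and turns the commanded pose from where the row before left it, along the tool's axes as they then stand; what a row does not reach is not made up. A row lasts 1/10 s, in which the tool goes at most 50 mm and 8.59 degrees, less where a joint would pass 70% of its speed; a pose out of reach is approached as far as the arm can. A call with a gripper value outside its range is refused whole. The fingers move at their own pace and stop on an object; FORCE is the grip in N (left out, the last holds). Time passes only in rows, so rows that do not move let the fingers close. It gives the time, the measured TCP pose, the force and the opening at its end, in the units of the state.
- bot.read_state(): the state, without advancing time (a new reading comes with each control period).
- eyes.snapshot(name): name is "scene" or "top"; returns the picture (384x512x3 uint8, red, green, blue); there is no depth.
- eyes.camera_info(name): a dict with "vfov" (degrees; the focal length in pixels is half the picture's height over the tangent of half this angle, whatever the lens; pixels are square), "cx", "cy" (the principal point, pixels), "world_from_camera" (4x4, takes a point from camera to world coordinates). Camera axes: x right, y up, looking along -z (the intrinsics and any distortion apply to the point x, -y, -z); pixel columns grow to the right and rows downward; lengths in m; the calibration is good to about 2 mm. A picture is of the moment at which its call begins. camera_info takes no time and is no camera call.
- bot.hand_in(): hands the job in, once; it reports no verdict.
Trained networks look in the newest picture that a camera, given by its name, has taken for a name from the list of things; names that differ only in an ending like _2 or _b are one class to them, and where a whole thing is asked for, a point or a joint stands for the part that bears it (a point fixed in the world has none). Each returns a list of dicts, best first, with "confidence" (0 to 1); they miss things now and then, are a little off and sometimes report something else, mostly with a low value. They report only what shows in the picture. A call takes as long as a camera call. They do not tell look-alikes from the thing itself.
- masks_of(query, camera): "mask" (384x512 bool, what is visible of it).
- spot_point(query, camera): "point" ([x, y, z] in m, in the coordinates of the camera as it stood for that picture, good to about 4 mm: a listed point, or the origin of a listed thing).
The state is a dict: "clock": time; "joint_pos": joint angles; "joint_vel": joint speeds; "joint_efforts": joint torques, N m; "tcp_pos": TCP position; "orientation": TCP orientation; "ft_force": force on the tool from outside, world axes, zero at the start; "torque": the same for the moment, N m; "finger_gap": opening from 0.0 (shut) to 1.0 (fully open).
Only numpy, scipy, OpenCV 4.12 (cv2) and the standard library are available. Lean on these libraries where they do the work, as an engineer would, in place of code of your own. Each camera call takes 0.05 s, during which the arm holds its last target. There are 200 camera calls.

### The job

The book standing on the green returns mat has come back: stand it upright on the rack beside the boxed set of its own colour, then slide that bay's bookend up until set, book and bookend touch with no gaps. Then press the desk bell's plunger fully down to call the librarian, and let it spring back. Leave the book on the grey mat, the other bay's bookend and everything else where they are.

Things in the scene. Friction and masses are not known exactly. Their poses are not given: they have to be found in the camera images.
- book_purple: purple hardback standing upright, 30 mm thick (y) x 110 mm deep (x) x 165 mm tall (z), 0.32 kg or a third more or less; origin at the centre of its underside, spine to -x, cream page edges on top. One of the two books starts on the green mat, the other on the grey mat.
- book_orange: orange hardback standing upright, 30 mm thick (y) x 110 mm deep (x) x 165 mm tall (z), 0.32 kg or a third more or less; origin at the centre of its underside, spine to -x, cream page edges on top. One of the two books starts on the green mat, the other on the grey mat.
- set_purple: boxed set of three purple volumes, one rigid block 110 mm deep (x) x 80 mm wide (y) x 130 mm tall (z), 1.1 kg, loose; origin at the centre of its underside. It stands against the +y wall of one of the rack's two bays, its axes parallel to the rack's. Its neighbour in that bay goes on its -y side.
- set_orange: boxed set of three orange volumes, one rigid block 110 mm deep (x) x 80 mm wide (y) x 130 mm tall (z), 1.1 kg, loose; origin at the centre of its underside. It stands against the +y wall of one of the rack's two bays, its axes parallel to the rack's. Its neighbour in that bay goes on its -y side.
- mat_green: green desk mat, fixed, 130 mm (x) x 120 mm (y), 4 mm thick; origin at the centre of its underside. Stands to the left or the right of the bell. The book on it at the start is the returned one.
- mat_grey: grey desk mat, fixed, 130 mm (x) x 120 mm (y), 4 mm thick; origin at the centre of its underside. Stands to the left or the right of the bell. The book on it stays.
- rack: beige steel book rack, fixed, 170 mm deep (x) x 624 wide (y); origin at the centre of its underside, x to its back. Floor 15 mm thick, open front, back wall top 65 mm up, inner face at x = 77. Walls 8 mm thick, 100 mm high at y = 308, 0, -308 make a left and a right bay; in each, from +y to -y: a boxed set at the wall, a 75 to 100 mm gap, the bookend.
- bookend_left (a joint): sliding bookend of the rack's left (+y) bay, m: starts at 0 to 0.025 and grows as it slides along the rack's +y towards the boxed set (stop at 0.095). The gap from set to bookend plate is 100 mm less this value: 0.070 with the 30 mm book held with no gap. About 3 N of friction; stays where it is left.
- bookend_right (a joint): sliding bookend of the rack's right (-y) bay, m: starts at 0 to 0.025 and grows as it slides along the rack's +y towards the boxed set (stop at 0.095). The gap from set to bookend plate is 100 mm less this value: 0.070 with the 30 mm book held with no gap. About 3 N of friction; stays where it is left.
- bookend_left_grip (a point): centre of the top of the left bookend's upright grip, 155 mm above the desk: a post 30 mm (rack x) by 14 mm (y), its black top 40 mm free to pinch across y or push. It stands 65 mm to the -y side of the holding face of the bookend's grey plate (6 mm thick, 100 mm deep, top 125 mm above the desk) and moves with it.
- bookend_right_grip (a point): centre of the top of the right bookend's upright grip, 155 mm above the desk: a post 30 mm (rack x) by 14 mm (y), its black top 40 mm free to pinch across y or push. It stands 65 mm to the -y side of the holding face of the bookend's grey plate (6 mm thick, 100 mm deep, top 125 mm above the desk) and moves with it.
- bell: steel desk bell fixed to the desk, dome 80 mm wide on a black foot 88 mm wide, dome top 47 mm above the desk; origin at the centre of its underside.
- plunger (a joint): the bell's plunger, m: 0 up, 0.007 fully down on its stop; springs back by itself. Needs about 2 N to start and 4.6 N at the stop.
- bell_top (a point): centre of the top of the brass plunger button, 20 mm across, 63 mm above the desk when up; pressed straight down.
- pen_pot: blue pot with pencils, 76 mm wide, 150 mm tall with the pencils; origin at the centre of its underside. A bystander left of the rack.
- stapler: red and black stapler, 140 x 36 x 50 mm; origin at the centre of its underside. A bystander right of the rack.
Not all that is in view belongs to the job. There is more than one size of the book_orange; the job needs the largest.

How it is judged:
By the outcome, as a careful person would: the job done as asked, in the order asked, and still so for the second after the job is handed in, with the robot touching nothing.
It also fails if it takes over 64 s, if anything falls off the work surface, if the arm or the gripper's body presses on something with over 40 N, if the wrist force passes 120 N, or if a joint passes its speed limit or range.

## Working session

There is one attempt and no reset: what is moved stays moved. The work goes in short steps, Python scripts to look and compute and a shell command to move; the robot and the scene stay as the last step left them, time stands still between calls to the robot, and variables do not carry over. Pictures are saved under pics/ and viewed, about 8 in all and at most 12, crops included, and the job is handed in when it is done.

```bash
ls; mkdir -p pics; cat > h.py <<'E'
import numpy as np,cv2
from scipy.spatial.transform import Rotation as R
from plant import bot,eyes,masks_of,spot_point
def snap(c,n):
    im=eyes.snapshot(c); cv2.imwrite(f'pics/{n}.png',im[:,:,::-1]); return im
def spots(q,c):
    T=np.array(eyes.camera_info(c)["world_from_camera"]); o=[]
    for d in spot_point(q,c):
        o.append((round(d["confidence"],2),np.round(T[:3,:3]@np.array(d["point"])+T[:3,3],4).tolist()))
    return o
def st():
    s=bot.read_state(); print(round(s["clock"],2),np.round(s["tcp_pos"],4),np.round(R.from_rotvec(s["orientation"]).as_matrix(),3).tolist(),np.round(s["ft_force"],1),round(s["finger_gap"],3))
E
python3 - <<'E'
from h import *
a=snap('scene','s0');b=snap('top','t0')
cv2.imwrite('pics/c0.png',cv2.resize(np.hstack([a,b])[:,:,::-1],(800,300),interpolation=3))
st()
print(bot.grip_point_offset)
for c in ['scene','top']:
    i=eyes.camera_info(c); print(c,{k:(np.round(v,3).tolist()) for k,v in i.items() if not isinstance(v,str)})
    for q in ['book_purple','book_orange','set_purple','set_orange','mat_green','mat_grey','rack','bookend_left_grip','bookend_right_grip','bell_top']:
        print(q,spots(q,c))
E
```

```text
pics
0.1 [0.2591 0.5683 0.2304] [[-0.001, 0.415, 0.91], [-0.002, 0.91, -0.415], [-1.0, -0.002, 0.0]] [ 0.2 -0.6 -0.8] 1.002
0.0187
scene {'vfov': 56.109, 'cx': 260.366, 'cy': 196.16, 'world_from_camera': [[-0.301, -0.546, 0.782, 1.29], [0.953, -0.193, 0.233, 0.23], [0.024, 0.815, 0.578, 0.731], [0.0, 0.0, 0.0, 1.0]]}
book_purple [(0.59, [0.4097, -0.2962, 0.0019]), (0.48, [0.4084, -0.2918, 0.0025])]
book_orange [(0.68, [0.4266, 0.2866, 0.0041]), (0.59, [0.3656, 0.4188, 0.0001])]
set_purple [(0.94, [0.616, -0.0646, 0.0134])]
set_orange [(0.7, [0.4055, -0.2972, 0.0049]), (0.61, [0.6234, 0.2398, 0.0141])]
mat_green [(0.74, [0.6067, -0.2453, 0.1579]), (0.58, [0.4238, 0.2796, 0.0005])]
mat_grey []
rack [(0.84, [0.613, -0.0213, -0.0011])]
bookend_left_grip [(0.6, [0.6179, 0.0417, 0.1551])]
bookend_right_grip [(0.84, [0.604, -0.2474, 0.1564])]
bell_top [(0.47, [0.4558, 0.0485, 0.0631])]
top {'vfov': 56.413, 'cx': 251.996, 'cy': 191.299, 'world_from_camera': [[0.006, 0.996, -0.091, 0.35], [-1.0, 0.007, 0.007, -0.009], [0.007, 0.091, 0.996, 1.442], [0.0, 0.0, 0.0, 1.0]]}
book_purple [(0.89, [0.406, -0.3017, 0.008])]
book_orange [(0.86, [0.3612, 0.4158, -0.0002]), (0.61, [0.4245, 0.287, -0.0029]), (0.56, [0.2541, 0.3034, -0.0018])]
set_purple [(0.75, [0.6143, -0.0673, 0.0139])]
set_orange [(0.83, [0.6264, 0.2418, 0.016]), (0.53, [0.406, -0.3009, 0.0076])]
mat_green [(0.68, [0.424, 0.2768, -0.0051])]
mat_grey [(0.63, [0.413, -0.2884, -0.0002])]
rack [(0.91, [0.6173, -0.0239, 0.0027])]
bookend_left_grip [(0.6, [0.6221, 0.0391, 0.1558])]
bookend_right_grip [(0.79, [0.6069, -0.2469, 0.1526]), (0.34, [0.4228, 0.286, -0.0007])]
bell_top [(0.46, [0.4564, 0.0417, 0.0628])]
```

View pics/s0.png

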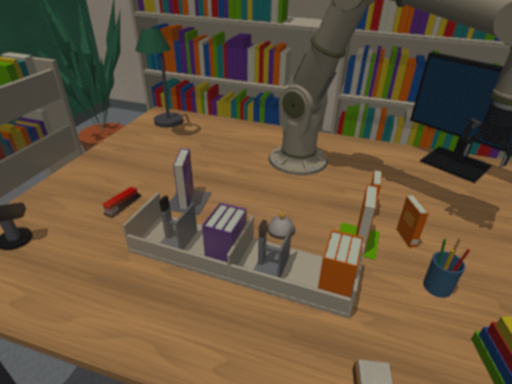

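View pics/t0.png

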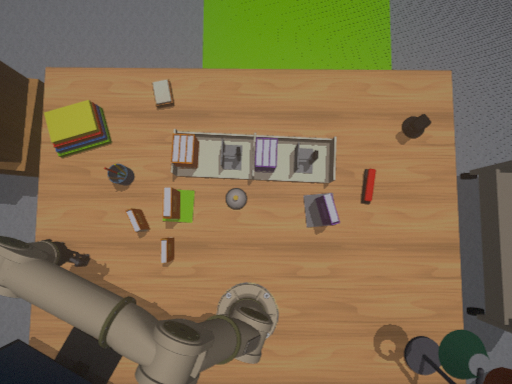

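The scene shows the orange book on the green mat, the orange set in the left bay and a smaller orange decoy further left. In the top view the book is at about (170,203), the bell at (236,198) and the left bookend at (231,157). Next I'll measure the yaw and exact positions.

```bash
cat >> h.py <<'E'
def ray(c,uv,z):
    i=eyes.camera_info(c);f=192/np.tan(np.radians(i["vfov"])/2);T=np.array(i["world_from_camera"])
    K=np.array([[f,0,i["cx"]],[0,f,i["cy"]],[0,0,1]])
    dist=np.array(i.get("distortion",np.zeros(5)),float).ravel()
    p=cv2.undistortPoints(np.array(uv,float).reshape(-1,1,2),K,dist)[:,0]
    d=np.c_[p[:,0],-p[:,1],-np.ones(len(p))]@T[:3,:3].T
    return T[:3,3]+d*((z-T[2,3])/d[:,2])[:,None]
def proj(c,P):
    i=eyes.camera_info(c);f=192/np.tan(np.radians(i["vfov"])/2);T=np.array(i["world_from_camera"])
    q=(np.atleast_2d(P)-T[:3,3])@T[:3,:3]
    return np.c_[i["cx"]-f*q[:,0]/q[:,2],i["cy"]+f*q[:,1]/q[:,2]]
E
python3 - <<'E'
from h import *
print(eyes.camera_info('top').keys())
t=cv2.imread('pics/t0.png'); s=cv2.imread('pics/s0.png')
cv2.imwrite('pics/c1.png',cv2.resize(t[120:220,150:260],(792,720)[:2],interpolation=3)[:600])
a=cv2.resize(t[125:220,150:250],None,fx=4,fy=4,interpolation=3)
b=cv2.resize(s[170:310,310:410],None,fx=4,fy=4,interpolation=3)[:380*2]
h=560; a=cv2.copyMakeBorder(a,0,h-a.shape[0],0,0,cv2.BORDER_CONSTANT); cv2.imwrite('pics/c1.png',np.hstack([a,b[:h]]))
E
```

```text
dict_keys(['vfov', 'cx', 'cy', 'world_from_camera'])
```

View pics/c1.png

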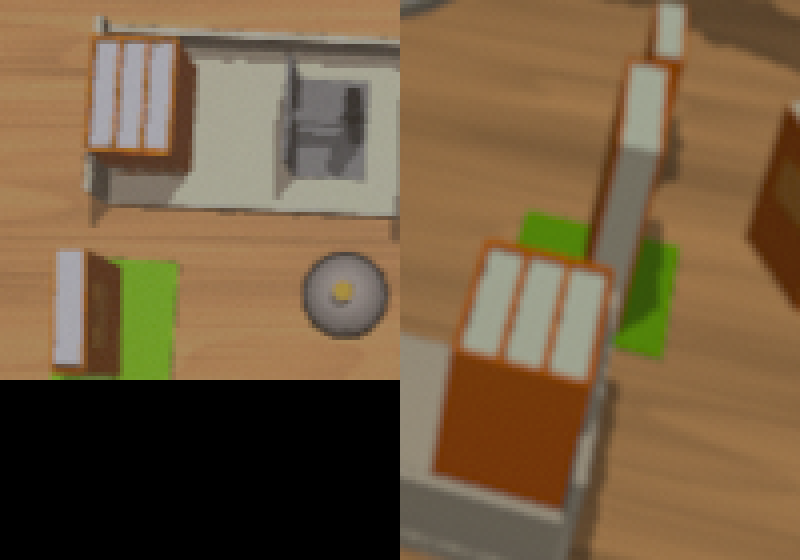

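The top crop shows the book's top face between (57,250) and (83,367), and the set's top between (92,37) and (176,155). The gap is free and the plate is at about x=291.

```bash
python3 - <<'E'
from h import *
w=lambda L,z,c='top',o=(150,125):ray(c,[((x+.5)/4-.5+o[0],(y+.5)/4-.5+o[1]) for x,y in L],z)
pr=lambda n,P:print(n,np.round(P[:,:2],4).tolist(),'mean',np.round(P.mean(0)[:2],4))
pr('book',w([(56,249),(86,250),(84,368),(53,366)],.169))
pr('set',w([(92,37),(181,38),(177,155),(86,151)],.145))
pr('plate',w([(291,55),(289,178)],.125))
pr('post',w([(353,87),(340,180)],.155))
pr('bell',w([(343,291)],.063))
pr('rackback',w([(105,28),(400,43)],.065)); pr('rackfront',w([(100,205),(400,214)],.015))
pr('bookS',w([(628,65),(668,65),(660,153),(622,147)],.169,'scene',(210,170)))
pr('setS',w([(487,243),(612,267),(588,380),(458,350)],.145,'scene',(210,170)))
# book vertices by colour: top-view orange+cream component -> angle
m=masks_of('book_orange','top')
for d in m[:3]:
    r=cv2.minAreaRect(np.argwhere(d["mask"])[:,::-1].astype(np.float32)); print(d["confidence"],r)
for q,c in [('bookend_left_grip','top'),('bell_top','top'),('book_orange','top'),('set_orange','top'),('rack','top'),('book_orange','scene')]:
    eyes.snapshot(c); print(q,c,spots(q,c))
E
```

```text
book [[0.48, 0.2981], [0.4793, 0.2713], [0.3742, 0.2703], [0.3758, 0.2978]] mean [0.4273 0.2844]
set [[0.6791, 0.2764], [0.6788, 0.1944], [0.5697, 0.1958], [0.5727, 0.279]] mean [0.6251 0.2364]
plate [[0.6685, 0.0944], [0.5522, 0.0947]] mean [0.6103 0.0945]
post [[0.6319, 0.0351], [0.5461, 0.046]] mean [0.589  0.0405]
bell [[0.452, 0.0459]] mean [0.452  0.0459]
rackback [[0.7085, 0.2815], [0.6958, -0.0075]] mean [0.7021 0.137 ]
rackfront [[0.5404, 0.2924], [0.5334, -0.0086]] mean [0.5369 0.1419]
bookS [[0.3813, 0.2744], [0.3716, 0.3016], [0.4813, 0.3017], [0.4829, 0.2775]] mean [0.4293 0.2888]
setS [[0.5796, 0.2065], [0.5769, 0.2828], [0.6785, 0.2775], [0.6788, 0.2045]] mean [0.6284 0.2428]
0.84 ((166.0, 250.0), (24.0, 12.0), 90.0)
0.63 ((170.5, 203.0), (30.0, 17.0), 90.0)
0.55 ((136.60000610351562, 219.7000274658203), (26.832815170288086, 14.758047103881836), 63.43495178222656)
bookend_left_grip top [(0.93, [0.6186, 0.0381, 0.1544])]
bell_top top [(0.37, [0.4529, 0.046, 0.0632])]
book_orange top [(0.7, [0.2543, 0.3006, -0.0002]), (0.62, [0.3604, 0.4194, -0.0019]), (0.59, [0.4234, 0.2875, -0.0008])]
set_orange top [(0.71, [0.6259, 0.2381, 0.0167]), (0.55, [0.4227, 0.2747, -0.0044])]
rack top [(0.86, [0.6158, -0.0251, 0.0004]), (0.47, [0.6245, 0.2399, 0.0125])]
book_orange scene [(0.65, [0.4254, 0.2901, 0.0024]), (0.56, [0.3622, 0.4184, -0.0006])]
```

```bash
python3 -m creep '0 0 0 -8.2 0 0 85; 0 0 0 -8.2 0 0 85; 0 0 0 -8.1 0 0 85; 0 0 0 0 0 0 85' 40 && python3 -m creep '0 -28 17 0 0 0 85; 0 -28 17 0 0 0 85; 0 -28 17 0 0 0 85; 0 -28 17 0 0 0 85; 0 -28 17 0 0 0 85' && python3 -m creep '0 -28 17 0 0 0 85; 0 -28 17 0 0 0 85; 0 -28 17 0 0 0 85; 0 -28 17 0 0 0 85; 0 -28 15 0 0 0 85' && python3 -m creep '0 0 0 0 0 0 85; 0 0 0 0 0 0 85' ; python3 -c "
from h import *
st()"
```

```text
clock: 2.15
tcp_pos: [0.2593, 0.5686, 0.2313]
orientation: [-0.002, 1.571, 0.002]
ft_force: [0.5, -0.5, -0.2]
finger_gap: 0.995
clock: 2.65
tcp_pos: [0.3448, 0.4275, 0.2314]
orientation: [0.004, 1.571, -0.004]
ft_force: [0.2, 0.9, -0.2]
finger_gap: 0.995
clock: 3.15
tcp_pos: [0.4279, 0.2873, 0.2315]
orientation: [0.005, 1.571, -0.004]
ft_force: [-0.9, -0.7, 0.3]
finger_gap: 0.996
clock: 3.35
tcp_pos: [0.4275, 0.2881, 0.2315]
orientation: [0.005, 1.571, -0.004]
ft_force: [-0.9, 1.1, 0.7]
finger_gap: 0.997
3.35 [0.4275 0.2881 0.2315] [[0.0, 0.006, 1.0], [0.001, 1.0, -0.006], [-1.0, 0.001, 0.0]] [-0.9  1.1  0.7] 0.997
```

```bash
python3 -m creep '20 -2 0 0 0 0 85; 25 0 0 0 0 0 85; 25 0 0 0 0 0 85; 25 0 0 0 0 0 85; 16 0 0 0 0 0 85' 40 && python3 -m creep '0 0 0 0 0 0 25; 0 0 0 0 0 0 25; 0 0 0 0 0 0 25; 0 0 0 0 0 0 25; 0 0 0 0 0 0 25' 40 && python3 -m creep '0 0 0 0 0 0 25; 0 0 0 0 0 0 25; 0 0 0 0 0 0 25; 0 0 0 0 0 0 25; 0 0 0 0 0 0 25' && python3 -m creep '-10 0 0 0 0 0 25; -15 0 0 0 0 0 25; -15 0 0 0 0 0 25; 0 0 0 0 0 0 25; 0 0 0 0 0 0 25'; python3 - <<'E'
from h import *
a=snap('scene','s1');b=snap('top','t1')
A=cv2.resize(a[130:300,250:420],(500,500),interpolation=3);B=cv2.resize(b[130:230,150:210],(300,500),interpolation=3)
cv2.imwrite('pics/c2.png',np.hstack([A,B])[:,:,::-1])
E
```

```text
clock: 3.85
tcp_pos: [0.4255, 0.2877, 0.1183]
orientation: [-0.0, 1.573, -0.001]
ft_force: [0.5, 0.9, -0.2]
finger_gap: 0.991
clock: 4.35
tcp_pos: [0.4279, 0.2875, 0.1216]
orientation: [0.002, 1.569, 0.001]
ft_force: [-0.6, 1.4, 4.9]
finger_gap: 0.347
clock: 4.85
tcp_pos: [0.4279, 0.2875, 0.1216]
orientation: [0.002, 1.569, 0.001]
ft_force: [-0.6, 0.7, 6.7]
finger_gap: 0.344
clock: 5.35
tcp_pos: [0.427, 0.2864, 0.16]
orientation: [0.0, 1.571, -0.0]
ft_force: [0.0, -0.1, -4.4]
finger_gap: 0.35
```

View pics/c2.png

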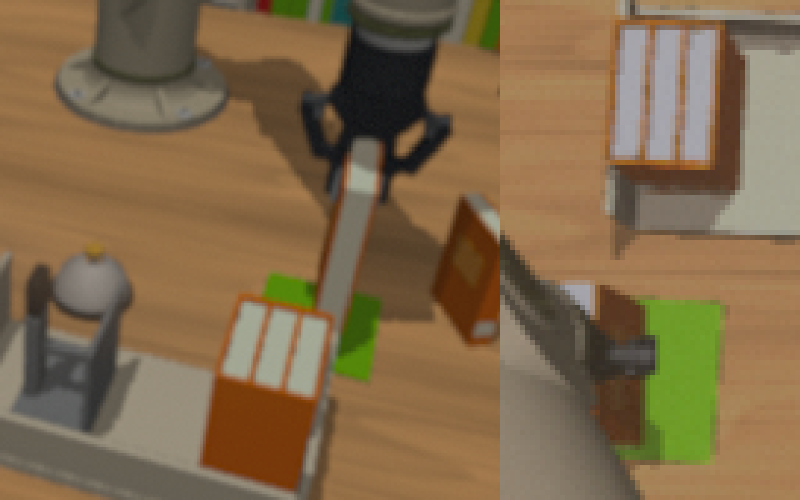

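```bash
python3 -m creep '0 -20 0 0 0 0 25; 0 -30 0 0 0 0 25; 0 -30 0 0 0 0 25; 0 -30 0 0 0 0 25; 0 -23 0 0 0 0 25' && python3 -m creep '0 0 10 0 0 0 25; 0 0 20 0 0 0 25; 0 0 25 0 0 0 25; 0 0 25 0 0 0 25; 0 0 25 0 0 0 25' && python3 -m creep '0 0 25 0 0 0 25; 0 0 25 0 0 0 25; 0 0 25 0 0 0 25; 0 0 15 2.2 0 0 25; 0 0 0 0 0 0 25' && python3 -m creep '0 0 0 0 0 0 25; 0 0 0 0 0 0 25'; python3 - <<'E'
from h import *
st()
a=snap('scene','s2');b=snap('top','t2')
A=cv2.resize(a[180:320,220:380],(571,500),interpolation=3);B=cv2.resize(b[120:200,165:201],(225,500),interpolation=3)
cv2.imwrite('pics/c3.png',np.hstack([A,B])[:,:,::-1])
E
```

```text
clock: 5.95
tcp_pos: [0.4265, 0.1514, 0.1593]
orientation: [0.0, 1.572, -0.002]
ft_force: [0.7, 0.1, -3.2]
finger_gap: 0.344
clock: 6.45
tcp_pos: [0.5328, 0.1542, 0.1593]
orientation: [-0.001, 1.572, 0.0]
ft_force: [0.1, -0.0, -4.2]
finger_gap: 0.345
clock: 6.95
tcp_pos: [0.6233, 0.1537, 0.1584]
orientation: [0.03, 1.572, -0.032]
ft_force: [-0.2, -0.7, -4.0]
finger_gap: 0.344
clock: 7.15
tcp_pos: [0.6213, 0.1541, 0.1596]
orientation: [0.029, 1.572, -0.029]
ft_force: [-0.9, -0.6, -4.7]
finger_gap: 0.343
7.15 [0.6213 0.1541 0.1596] [[-0.001, 0.037, 0.999], [-0.0, 0.999, -0.037], [-1.0, -0.0, -0.001]] [-0.9 -0.6 -4.7] 0.343
```

View pics/c3.png

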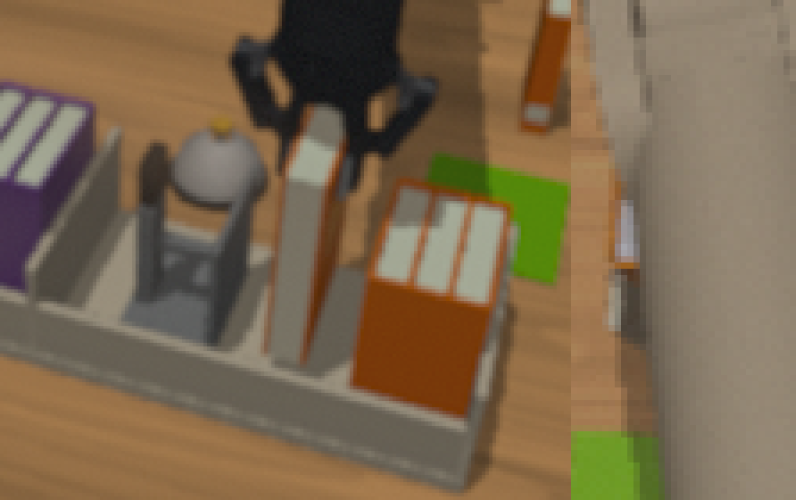

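The book hangs upright in the gap, clear of both the set and the bookend. Next I'll lower it.

```bash
python3 -m creep '8 0 0 0 0 0 25; 8 0 0 0 0 0 25; 5 0 0 0 0 0 25; 3 0 0 0 0 0 25; 0 0 0 0 0 0 25' && python3 -m creep '2 0 0 0 0 0 25; 0 0 0 0 0 0 25; 0 0 0 0 0 0 25'
```

```text
clock: 7.75
tcp_pos: [0.6218, 0.1535, 0.1354]
orientation: [0.03, 1.572, -0.031]
ft_force: [0.3, -0.6, -3.5]
finger_gap: 0.346
clock: 8.05
tcp_pos: [0.6223, 0.1536, 0.1344]
orientation: [0.03, 1.57, -0.03]
ft_force: [-0.6, 0.5, -3.8]
finger_gap: 0.345
```

```bash
python3 -m creep '1 0 0 0 0 0 25; 0 0 0 0 0 0 25; 0 0 0 0 0 0 25' && python3 -m creep '1 0 0 0 0 0 25; 0 0 0 0 0 0 25; 0 0 0 0 0 0 25'
```

```text
clock: 8.35
tcp_pos: [0.6222, 0.1536, 0.1333]
orientation: [0.03, 1.571, -0.03]
ft_force: [0.0, 0.7, -4.2]
finger_gap: 0.343
clock: 8.65
tcp_pos: [0.6225, 0.1537, 0.1327]
orientation: [0.03, 1.57, -0.03]
ft_force: [-0.4, -0.6, -0.8]
finger_gap: 0.345
```

```bash
python3 -m creep '0 0 0 0 0 0 44; 0 0 0 0 0 0 44; 0 0 0 0 0 0 44; 0 0 0 0 0 0 44' && python3 -m creep '-8 0 0 0 0 0 44; -20 0 0 0 0 0 44; -25 0 0 0 0 0 44; -25 0 0 0 0 0 44; -20 0 0 0 0 0 44'; python3 - <<'E'
from h import *
st()
a=snap('scene','s3');b=snap('top','t3')
for c in ['scene','top']:
    for q in ['book_orange','bookend_left_grip','bell_top']: print(c,q,spots(q,c))
A=cv2.resize(a[180:320,220:380],(571,500),interpolation=3)
cv2.imwrite('pics/c4.png',A[:,:,::-1])
E
```

```text
clock: 9.05
tcp_pos: [0.6222, 0.1537, 0.1324]
orientation: [0.03, 1.57, -0.03]
ft_force: [0.7, -0.1, -0.5]
finger_gap: 0.511
clock: 9.55
tcp_pos: [0.6225, 0.1536, 0.2327]
orientation: [0.031, 1.569, -0.03]
ft_force: [-0.1, -0.3, 0.6]
finger_gap: 0.515
9.55 [0.6225 0.1536 0.2327] [[0.002, 0.039, 0.999], [0.001, 0.999, -0.039], [-1.0, 0.001, 0.002]] [-0.1 -0.3  0.6] 0.515
scene book_orange [(0.72, [0.3628, 0.4188, -0.0013]), (0.63, [0.6208, 0.1545, 0.0148])]
scene bookend_left_grip [(0.85, [0.6175, 0.0429, 0.1564]), (0.66, [0.6063, -0.2459, 0.1538])]
scene bell_top [(0.5, [0.4576, 0.0489, 0.0613])]
top book_orange [(0.83, [0.2554, 0.3022, 0.0005]), (0.8, [0.3585, 0.4169, -0.0023]), (0.43, [0.6207, 0.151, 0.0089]), (0.37, [0.5392, 0.4923, -0.0019])]
top bookend_left_grip [(0.62, [0.6197, 0.0389, 0.1547]), (0.16, [0.6132, -0.0664, 0.0157])]
top bell_top [(0.52, [0.6052, -0.25, 0.1555])]
```

View pics/c4.png

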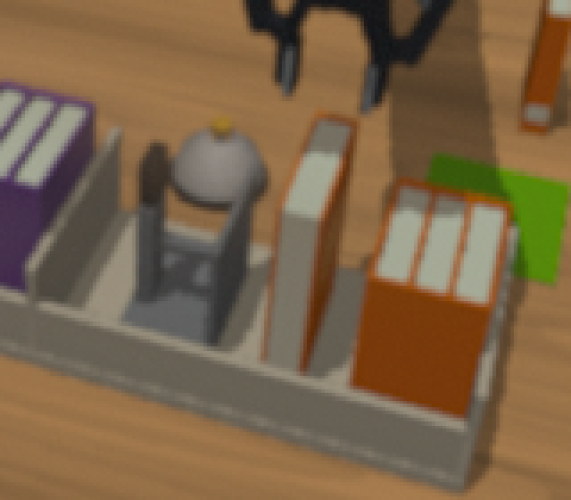

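```bash
python3 -m creep '0 -20 0 0 0 0 44; 0 -30 0 0 0 0 44; 0 -30 0 0 0 0 44; 0 -33 0 0 0 0 44; 0 0 0 0 0 0 44' && python3 -m creep '20 0 0 0 0 0 44; 30 0 0 0 0 0 44; 30 0 0 0 0 0 44; 22 0 0 0 0 0 44; 10 0 0 0 0 0 44' && python3 -m creep '0 0 0 0 0 0 5; 0 0 0 0 0 0 5; 0 0 0 0 0 0 5; 0 0 0 0 0 0 5; 0 0 0 0 0 0 5' 40
```

```text
clock: 10.45
tcp_pos: [0.6174, 0.0336, 0.23]
orientation: [0.034, 1.571, -0.04]
ft_force: [1.1, 0.1, 0.6]
finger_gap: 0.517
clock: 10.95
tcp_pos: [0.616, 0.041, 0.1151]
orientation: [0.029, 1.575, -0.031]
ft_force: [0.2, 0.3, 0.0]
finger_gap: 0.514
clock: 11.45
tcp_pos: [0.6182, 0.0403, 0.1192]
orientation: [0.031, 1.569, -0.031]
ft_force: [-1.5, -1.9, 1.3]
finger_gap: 0.159
```

```bash
python3 -m creep '0 5 0 0 0 0 5; 0 8 0 0 0 0 5; 0 8 0 0 0 0 5; 0 6 0 0 0 0 5; 0 3 0 0 0 0 5' && python3 -m creep '0 4 0 0 0 0 5; 0 4 0 0 0 0 5; 0 4 0 0 0 0 5; 0 4 0 0 0 0 5; 0 4 0 0 0 0 5' && python3 -m creep '0 3 0 0 0 0 5; 0 3 0 0 0 0 5; 0 3 0 0 0 0 5; 0 0 0 0 0 0 5'; python3 - <<'E'
from h import *
st()
a=snap('scene','s4')
A=cv2.resize(a[180:320,220:380],(571,500),interpolation=3)
cv2.imwrite('pics/c5.png',A[:,:,::-1])
E
```

```text
clock: 11.95
tcp_pos: [0.6195, 0.0725, 0.1192]
orientation: [0.03, 1.569, -0.028]
ft_force: [-1.6, -3.4, 5.3]
finger_gap: 0.158
clock: 12.45
tcp_pos: [0.6203, 0.0909, 0.1192]
orientation: [0.03, 1.569, -0.031]
ft_force: [-1.3, -5.7, 6.6]
finger_gap: 0.156
clock: 12.85
tcp_pos: [0.6207, 0.1007, 0.1191]
orientation: [0.03, 1.569, -0.03]
ft_force: [-0.8, -3.2, 6.6]
finger_gap: 0.155
12.85 [0.6207 0.1007 0.1191] [[0.002, 0.038, 0.999], [0.0, 0.999, -0.038], [-1.0, 0.0, 0.002]] [-0.8 -3.2  6.6] 0.155
```

View pics/c5.png

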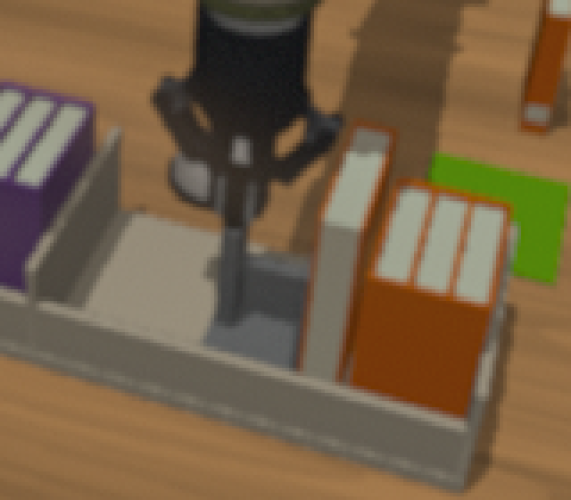

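The plate is pushing the upright book, and a gap of a few millimetres to the set remains.

```bash
for i in 1; do python3 -m creep '0 2 0 0 0 0 5; 0 0 0 0 0 0 5' && python3 -m creep '0 2 0 0 0 0 5; 0 0 0 0 0 0 5' && python3 -m creep '0 1 0 0 0 0 5; 0 0 0 0 0 0 5' && python3 -m creep '0 1 0 0 0 0 5; 0 0 0 0 0 0 5' ; done | grep -E 'pos|force'
```

```text
tcp_pos: [0.6208, 0.1023, 0.1192]
ft_force: [-0.6, -3.2, 5.8]
tcp_pos: [0.6208, 0.1042, 0.1191]
ft_force: [-0.8, -3.8, 6.5]
tcp_pos: [0.6209, 0.105, 0.1191]
ft_force: [-1.3, -5.2, 4.6]
tcp_pos: [0.6209, 0.106, 0.1191]
ft_force: [-1.7, -5.2, 5.9]
```

```bash
(python3 -m creep '0 1 0 0 0 0 5; 0 0 0 0 0 0 5' && python3 -m creep '0 1 0 0 0 0 5; 0 0 0 0 0 0 5' && python3 -m creep '0 1 0 0 0 0 5; 0 0 0 0 0 0 5' && python3 -m creep '0 1 0 0 0 0 5; 0 0 0 0 0 0 5') | grep -E 'pos|force'
```

```text
tcp_pos: [0.621, 0.1069, 0.1192]
ft_force: [-1.7, -4.8, 5.2]
tcp_pos: [0.621, 0.1068, 0.1192]
ft_force: [-1.9, -7.3, 6.1]
tcp_pos: [0.6209, 0.1068, 0.1192]
ft_force: [-3.2, -8.8, 6.5]
tcp_pos: [0.6209, 0.1072, 0.1192]
ft_force: [-3.9, -11.3, 7.2]
```

```bash
(python3 -m creep '0 2 0 0 0 0 5; 0 0 0 0 0 0 5; 0 0 0 0 0 0 5' && python3 -m creep '0 -3 0 0 0 0 5; 0 0 0 0 0 0 5; 0 0 0 0 0 0 5'&& python3 -m creep '0 0 0 0 0 0 40; 0 0 0 0 0 0 40; 0 0 0 0 0 0 40; 0 0 0 0 0 0 40' && python3 -m creep '-8 0 0 0 0 0 40; -20 0 0 0 0 0 40; -25 0 0 0 0 0 40; -25 0 0 0 0 0 40; -20 0 0 0 0 0 40') | grep -E 'pos|force|gap'; python3 - <<'E'
from h import *
st()
a=snap('scene','s5'); b=snap('top','t5')
for c in ['scene','top']:
    for q in ['book_orange','bookend_left_grip','bookend_right_grip','bell_top','bell']: print(c,q,spots(q,c))
A=cv2.resize(a[200:300,270:380],(660,600),interpolation=3)
cv2.imwrite('pics/c6.png',A[:,:,::-1])
E
```

```text
tcp_pos: [0.621, 0.1073, 0.1192]
ft_force: [-4.4, -15.5, 8.0]
finger_gap: 0.155
tcp_pos: [0.621, 0.1073, 0.1192]
ft_force: [-1.9, -8.1, 6.5]
finger_gap: 0.161
tcp_pos: [0.6203, 0.1097, 0.1181]
ft_force: [0.1, -0.3, 0.5]
finger_gap: 0.471
tcp_pos: [0.6208, 0.1088, 0.2186]
ft_force: [0.6, 0.5, -1.3]
finger_gap: 0.469
16.0 [0.6208 0.1088 0.2186] [[0.002, 0.039, 0.999], [0.001, 0.999, -0.039], [-1.0, 0.001, 0.002]] [ 0.6  0.5 -1.3] 0.469
scene book_orange [(0.93, [0.3605, 0.4196, -0.0035]), (0.85, [0.6253, 0.1896, 0.0167]), (0.82, [0.2486, 0.3081, -0.0023])]
scene bookend_left_grip [(0.85, [0.6205, 0.1139, 0.1585])]
scene bookend_right_grip [(0.94, [0.6059, -0.2449, 0.1592])]
scene bell_top [(0.48, [0.4537, 0.0506, 0.06])]
scene bell []
top book_orange [(0.71, [0.2533, 0.3019, 0.0012]), (0.58, [0.3589, 0.4188, -0.0019])]
top bookend_left_grip [(0.61, [0.6144, -0.026, -0.0007])]
top bookend_right_grip [(0.63, [0.6059, -0.2475, 0.1534])]
top bell_top [(0.45, [0.4537, 0.043, 0.0646])]
top bell [(0.81, [0.4492, 0.0472, 0.0021])]
```

View pics/c6.png

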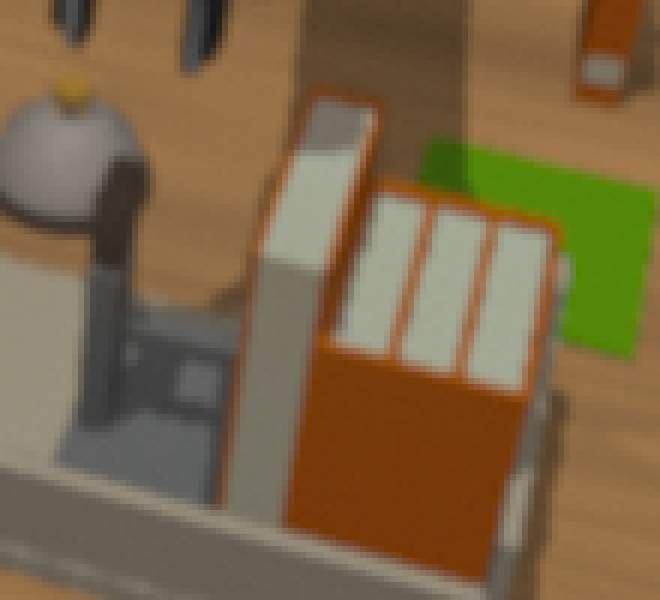

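Set, book and plate touch with no visible gap. Next is the bell, with the fingers shut.

```bash
(python3 -m creep '0 -10 -20 0 0 0 0; 0 -13 -32 0 0 0 0; 0 -14 -34 0 0 0 0; 0 -14 -34 0 0 0 0; 0 -10 -26 0 0 0 0' 40 && python3 -m creep '0 -8 -18 0 0 0 0; 30 0 0 0 0 0 0; 35 0 0 0 0 0 0; 35 0 0 0 0 0 0; 25 0 0 0 0 0 0' && python3 -m creep '15 0 0 0 0 0 0; 8 0 0 0 0 0 0; 0 0 0 0 0 0 0; 0 0 0 0 0 0 0') | grep -E 'pos|force|gap'; python3 - <<'E'
from h import *
st()
a=snap('scene','s6');b=snap('top','t6')
A=cv2.resize(a[190:270,230:330],(700,560),interpolation=3)
cv2.imwrite('pics/c7.png',A[:,:,::-1])
E
```

```text
tcp_pos: [0.4704, 0.0524, 0.2161]
ft_force: [0.3, 0.8, 0.4]
finger_gap: 0.001
tcp_pos: [0.4529, 0.0458, 0.0894]
ft_force: [-0.3, 0.6, 0.8]
finger_gap: -0.002
tcp_pos: [0.4545, 0.0461, 0.069]
ft_force: [0.7, 0.0, -0.1]
finger_gap: 0.003
18.0 [0.4545 0.0461 0.069 ] [[0.001, 0.039, 0.999], [0.0, 0.999, -0.039], [-1.0, 0.0, 0.001]] [ 0.7  0.  -0.1] 0.003
```

View pics/c7.png

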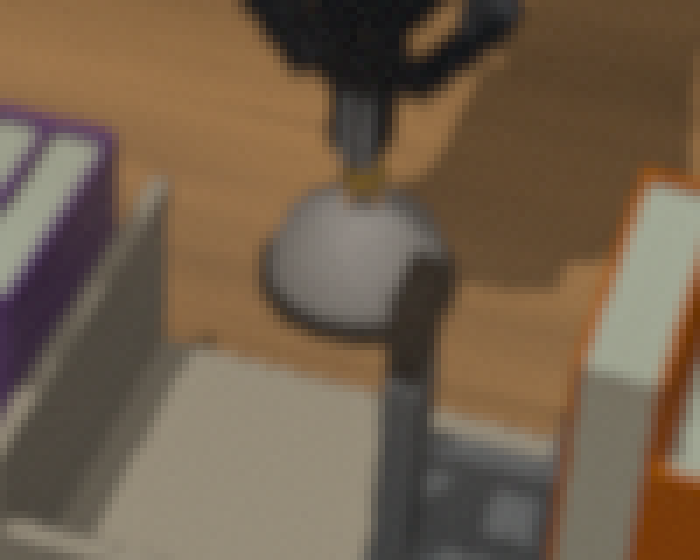

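The finger tips are centred over the brass button, so I'll press in small steps.

```bash
(python3 -m creep '4 0 0 0 0 0 0; 2 0 0 0 0 0 0; 0 0 0 0 0 0 0' && python3 -m creep '3 0 0 0 0 0 0; 0 0 0 0 0 0 0' && python3 -m creep '3 0 0 0 0 0 0; 0 0 0 0 0 0 0' && python3 -m creep '2 0 0 0 0 0 0; 0 0 0 0 0 0 0' && python3 -m creep '2 0 0 0 0 0 0; 0 0 0 0 0 0 0') | grep -E 'pos|force'
```

```text
tcp_pos: [0.4542, 0.0462, 0.0624]
ft_force: [1.3, 0.1, 1.8]
tcp_pos: [0.4542, 0.0461, 0.0593]
ft_force: [1.6, -0.2, 3.5]
tcp_pos: [0.4542, 0.0461, 0.0563]
ft_force: [0.7, 0.1, 5.1]
tcp_pos: [0.4544, 0.0461, 0.0558]
ft_force: [-6.7, -1.4, 22.6]
tcp_pos: [0.4545, 0.0462, 0.0555]
ft_force: [-16.1, -1.8, 45.7]
```

The plunger is on its stop: the tip stalled 7 mm below the button's rest height. I'll retract now.

```bash
(python3 -m creep '-10 0 0 0 0 0 0; -20 0 0 0 0 0 0; -30 0 0 0 0 0 0; -30 0 0 0 0 0 0; -30 0 0 0 0 0 0' && python3 -m creep '-30 0 0 0 0 0 0; -20 0 0 0 0 0 0; 0 0 0 0 0 0 0; 0 0 0 0 0 0 0; 0 0 0 0 0 0 0') | grep -E 'clock|pos|force'; python3 - <<'E'
from h import *
a=snap('scene','s7');b=snap('top','t7')
for q in ['bell_top','bookend_left_grip','bookend_right_grip','set_orange','book_orange','book_purple','set_purple']: print(q,spots(q,'scene'))
A=cv2.resize(a[140:320,120:380],(800,554),interpolation=3)
cv2.imwrite('pics/c8.png',A[:,:,::-1])
E
```

```text
clock: 19.7
tcp_pos: [0.4531, 0.0457, 0.1728]
ft_force: [1.2, 0.4, -0.6]
clock: 20.2
tcp_pos: [0.453, 0.0459, 0.2209]
ft_force: [-0.5, -0.4, -0.0]
bell_top [(0.38, [0.4547, 0.0486, 0.062])]
bookend_left_grip [(0.87, [0.6209, 0.1122, 0.1582])]
bookend_right_grip [(0.83, [0.6075, -0.2454, 0.1606])]
set_orange [(0.73, [0.6259, 0.24, 0.0104]), (0.51, [0.4083, -0.2892, 0.001])]
book_orange [(0.94, [0.36, 0.4176, -0.0024]), (0.91, [0.6203, 0.187, 0.0161]), (0.64, [0.2514, 0.3116, -0.0017])]
book_purple [(0.87, [0.4085, -0.2981, 0.004])]
set_purple [(0.85, [0.6151, -0.0629, 0.0151])]
```

View pics/c8.png

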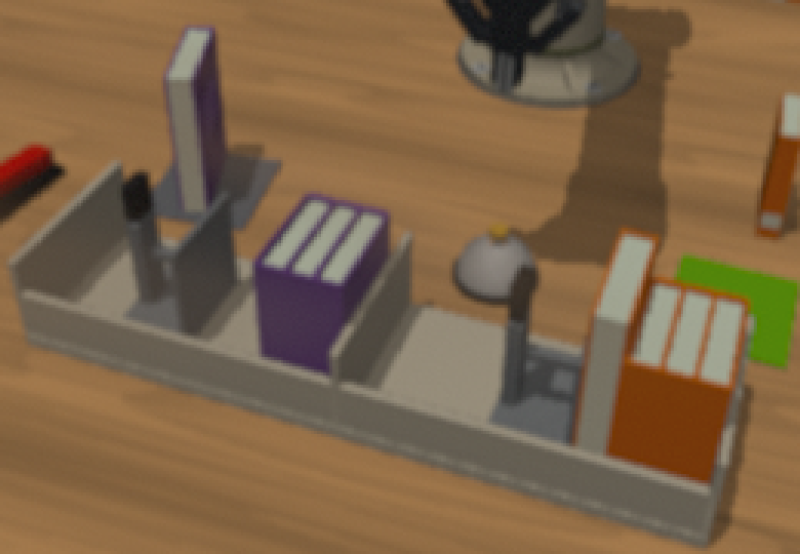

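The final view shows the book upright and tight between the set and the bookend. The plunger is back up, the rest of the scene is unmoved, and the robot is clear.

```bash
python3 -c "
from h import *
print(bot.hand_in())"
```

```text
the job is handed in; nothing more can be done
None
```

The job is done and handed in at about 20 s of the 64 s allowed; the hand-in gives no verdict.

- **Book:** I took the orange book from the green mat and stood it upright in the left bay, beside the orange set.
- **Bookend:** I slid the left bookend up until it stopped, pressing with about 15 N. The last picture shows no gap between set, book and bookend. The grip stopped at y = 0.107, within 1 mm of where I expected it. The network put it about 5 mm further on, which I took for its usual error.
- **Bell:** I pressed the plunger onto its stop at z ≈ 0.056, about 7 mm down. It sprang back, and the network put the button top at 0.062 afterwards.
- **Left alone:** The purple book, purple set and right bookend read as unmoved within the network's error. The stapler looked unmoved in the last picture. I did not re-measure the pen pot or the smaller orange books.

**One doubt:** my last step of the bell press reached a wrist force of about 46 N up (48 N in all), more than needed. It went through the finger tips and is under the 120 N wrist limit. It would only break the 40 N limit if finger-tip contact counts as the gripper's body.

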